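# Palpate a spine model from the sacrum up

### The job

Feel your way along the spine model as in a physical examination: with a fingertip, press lightly on the four upright spinous processes (the row of bony ridges along its middle) one at a time and in order, starting at the one next to the broad sacrum and going to the far end. Each should visibly sink a few millimetres, about half of its 12 mm travel, for a moment, without ever being pushed down to its stop; do not lift or shift the model or disturb the things around it. Finish while holding: the program ends with the fingertip still keeping the last ridge pressed lightly down and the other three free.

Things in the scene. Friction and masses are not known exactly. Their poses are not given: they have to be found in the camera images.
- spine: model of the lower spine, bone-coloured plastic, lying loose on the desk on its own wooden board (290 x 84 x 12 mm), about 1.5 kg. Origin at desk height under the middle of the row of four vertebrae; its x axis runs along the spine from the sacrum (at -x, one broad tapering bone 105 mm wide, 55 mm high at most) towards the last vertebra (+x), z is up. Side processes of the vertebrae reach 49 mm to either side, no higher than 70 mm above the desk
- sacrum (a point): point on top of the sacrum, 120 mm to -x of the spine's origin, 55 mm above the desk
- ridge1_top (a point): middle of the top edge of the first (next to the sacrum) spinous process: an upright bony ridge 16 mm long along the spine and 9 mm wide, round on top, the highest part of its vertebra; the top stands 96 mm above the desk when free and the point moves with the ridge. Neighbouring ridges stand 40 mm apart along the spine, in a row that bends up to 11 mm sideways
- ridge1 (a joint): how far the first (next to the sacrum) ridge is pushed down, m: 0 free, 0.012 at its hard stop. It sinks straight down against a spring (about 0.4 N to start, then 0.4 N per mm) and springs back when let go
- ridge2_top (a point): middle of the top edge of the second spinous process: an upright bony ridge 16 mm long along the spine and 9 mm wide, round on top, the highest part of its vertebra; the top stands 91 mm above the desk when free and the point moves with the ridge. Neighbouring ridges stand 40 mm apart along the spine, in a row that bends up to 11 mm sideways
- ridge2 (a joint): how far the second ridge is pushed down, m: 0 free, 0.012 at its hard stop. It sinks straight down against a spring (about 0.4 N to start, then 0.4 N per mm) and springs back when let go
- ridge3_top (a point): middle of the top edge of the third spinous process: an upright bony ridge 16 mm long along the spine and 9 mm wide, round on top, the highest part of its vertebra; the top stands 90 mm above the desk when free and the point moves with the ridge. Neighbouring ridges stand 40 mm apart along the spine, in a row that bends up to 11 mm sideways
- ridge3 (a joint): how far the third ridge is pushed down, m: 0 free, 0.012 at its hard stop. It sinks straight down against a spring (about 0.4 N to start, then 0.4 N per mm) and springs back when let go
- ridge4_top (a point): middle of the top edge of the fourth and last (farthest from the sacrum) spinous process: an upright bony ridge 16 mm long along the spine and 9 mm wide, round on top, the highest part of its vertebra; the top stands 94 mm above the desk when free and the point moves with the ridge. Neighbouring ridges stand 40 mm apart along the spine, in a row that bends up to 11 mm sideways
- ridge4 (a joint): how far the fourth and last (farthest from the sacrum) ridge is pushed down, m: 0 free, 0.012 at its hard stop. It sinks straight down against a spring (about 0.4 N to start, then 0.4 N per mm) and springs back when let go
- phone: bystander: flat black phone, 148 x 72 x 8 mm, lying beside the spine model; origin at the centre of its underside
- pen: bystander: black pen, 138 mm long, 10 mm thick, lying beside the model; origin under its middle
- hammer: bystander: reflex hammer, 200 mm long, steel handle and dark rubber head 48 mm wide, 14 mm high, lying beside the model; origin under its middle
- mug: bystander: white mug, 72 mm across, 85 mm high, standing beyond the last vertebra; origin at the centre of its underside
- jar: bystander: amber jar with white lid, 52 mm across, 60 mm high, beside the sacrum; origin at the centre of its underside
- stapler: bystander: grey stapler, 100 mm long, 34 mm wide, 40 mm high, beside the sacrum; origin at the centre of its underside

How it is judged:
By the outcome, as a careful person would: the job done as asked, in the order asked, and still so for the second after the job is handed in, while the arm keeps its last pose, push and grip.
It also fails if it takes over 45 s, if anything falls off the work surface, if the arm or the gripper's body presses on something with over 40 N, if the wrist force passes 120 N, or if a joint passes its speed limit or range.

### The arm

A 6-joint arm with a two-finger parallel gripper is mounted at the origin on the work surface. World frame = base frame: x ahead of the robot, y to its left, z up, the work surface at z = 0. Lengths are in m, angles in rad, forces in N, time in s.
With the tool pointing down it reaches from about 0.325 to 0.9 m from the base axis. Payload 3.5 kg.
Tool frame: the origin (TCP) lies at the very end of the fingers, on their centre line; the grasp point (between the pads) lies 19 mm behind it; z points along the fingers, y is the line along which they close (so a half turn about z gives the same grasp; the last joint's range is limited). The gripper opens to 85 mm and grips with 20 to 120 N. Pads are 22 mm wide; open, the fingers measure 114 mm over their backs; the gripper's body (76 mm by 85 mm) begins 54 mm behind the grasp point. The pads swing forward as they close: fully open they stand 13 mm farther back than shut.
Start: joints at [-1.264, 0.276, -0.026, 1.268, 0, 1.467], TCP at [0.249, -0.573, 0.231] pointing down, gripper open.
Joint ranges: [-3.12, 3.12], [-0.85, 1.88], [-1.08, 1.24], [-1.95, 2.15], [-1.57, 1.53], [-3.14, 3.14]. Speed limits (rad/s): [2.57, 2.57, 3.14, 3.14, 3.14, 3.14].

### API

Orientations are given as a unit quaternion [x, y, z, w].
In Python, from plant import arm gives the robot as it stands.
- The arm moves only by the shell command python3 -m crank 'ROWS'. ROWS is JSON, a list of rows, each a list of 5 numbers: the finger opening in mm, from 0 to 85.4, then the shift along the tool's x, y, z in mm, then the turn about the tool's z in rad. A call has 1 to 10 rows; each row is the pose to reach, as a shift and turn from the pose commanded when the call began, along the tool's axes at that moment; what a row does not reach only later rows make up. A row lasts 1/8 s, in which the tool goes at most 62.5 mm and 10.7 degrees, less where a joint would pass 70% of its speed; a pose out of reach is approached as far as the arm can. A call with a gripper value outside its range is refused whole. The fingers move at their own pace and stop on an object; the grip force is fixed at half the most. Time passes only in rows, so rows that repeat a pose let the fingers close. It gives the time, the measured TCP pose, the force, the opening and the grip force at its end, in the units of the state.
- arm.get_state(): the state, without advancing time (a new reading comes with each control period).
- arm.get_image(name): name is "scene" or "top" or "wrist"; returns the picture (384x512x3 uint8, red, green, blue); there is no depth.
- arm.get_calibration(name): a dict with "camera_matrix" (3x3 intrinsics, pixels), "R" (3x3) and "t" (3): a world point X has camera coordinates R X + t; the wrist camera has in their place "tool_from_camera" (4x4, takes a point from camera to tool coordinates, whose origin is the TCP and whose axes are the flange's). Camera axes: x right, y down, z forward; pixel columns grow to the right and rows downward; lengths in m; the calibration is good to about 2 mm. A picture is of the moment at which its call begins: read the wrist's pose just before it. get_calibration takes no time and is no camera call.
- arm.close_job(): hands the job in; it is judged then, once.
The state is a dict: "time_s": time; "joint_pos": joint angles; "dq": joint speeds; "joint_torque": joint torques, N m; "eef_pos": TCP position; "ee_rot": TCP orientation; "wrist_force": force on the tool from outside, world axes, zero at the start; "wrist_torque": the same for the moment, N m; "finger_gap": opening from 0.0 (shut) to 1.0 (fully open); "finger_force": force on a finger pad.
Only numpy, scipy, OpenCV 4.12 (cv2) and the standard library are available. Lean on these libraries where they do the work, as an engineer would, in place of code of your own. Each camera call takes 0.05 s, during which the arm holds its last target. There are 200 camera calls.

## Working session

There is one attempt and no reset: what is moved stays moved. The work goes in short steps, Python scripts to look and compute and a shell command to move; the robot and the scene stay as the last step left them, time stands still between calls to the robot, and variables do not carry over. Pictures are saved under pics/ and viewed, at most 10 in all, crops included, and the job is handed in when it is done.

```bash
mkdir -p pics; ls
python3 - <<'E'
from plant import arm
import cv2,numpy as np
for n in("top","scene"):
    cv2.imwrite(f"pics/{n}0.png",cv2.resize(arm.get_image(n)[:,:,::-1],(800,600),interpolation=cv2.INTER_CUBIC))
    c=arm.get_calibration(n);print(n,{k:np.round(v,4).tolist() for k,v in c.items()})
print({k:np.round(v,4).tolist() for k,v in arm.get_calibration("wrist").items()})
print(arm.get_state())
E
```

```text
pics
top {'camera_matrix': [[396.1107, 0.0, 260.7508], [0.0, 396.1107, 188.2373], [0.0, 0.0, 1.0]], 'R': [[-0.0096, -1.0, 0.0002], [-0.9819, 0.0094, -0.1891], [0.1891, -0.002, -0.982]], 't': [0.0301, 0.5676, 0.7684]}
scene {'camera_matrix': [[454.1982, 0.0, 259.2813], [0.0, 454.1982, 191.5903], [0.0, 0.0, 1.0]], 'R': [[-0.0872, 0.9962, -0.007], [0.744, 0.0605, -0.6655], [-0.6625, -0.0633, -0.7464]], 't': [0.0312, -0.3586, 1.2639]}
{'camera_matrix': [[282.655, 0.0, 254.3931], [0.0, 282.655, 195.3579], [0.0, 0.0, 1.0]], 'tool_from_camera': [[0.0012, -0.9545, -0.2982, 0.0763], [1.0, 0.001, 0.0007, -0.0005], [-0.0003, -0.2982, 0.9545, -0.1433], [0.0, 0.0, 0.0, 1.0]]}
{'time_s': 0.1, 'joint_pos': array([-1.26441125e+00,  2.77055856e-01, -2.77611878e-02,  1.26800330e+00,
        2.60491619e-05,  1.46739423e+00]), 'dq': array([-1.73013342e-03, -2.68155235e-03,  4.29206669e-03,  1.90937425e-03,
        3.11732728e-04, -5.08764130e-05]), 'joint_torque': array([ 3.48705262e-04, -4.46708357e+01,  2.96127945e+01,  8.47528368e-03,
       -2.08973421e-05, -2.32501357e-06]), 'eef_pos': array([ 0.24878884, -0.57257012,  0.23026397]), 'ee_rot': array([ 9.79082143e-01,  2.03462854e-01, -8.95762682e-05, -1.00811857e-03]), 'wrist_force': array([ 0.33350232,  0.08722619, -0.51133554]), 'wrist_torque': array([-0.02313613,  0.01903824, -0.00192096]), 'finger_force': 0.0, 'finger_gap': 1.0021570928823498}
```

View pics/top0.png

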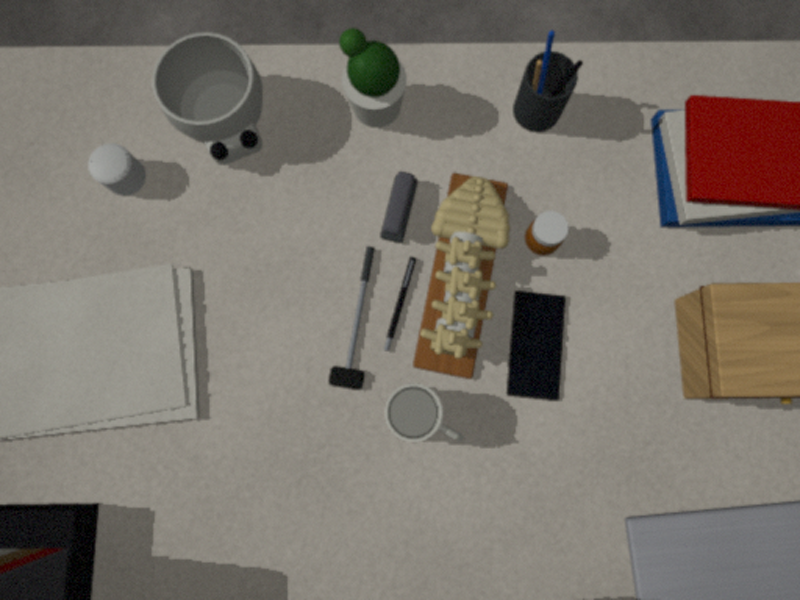

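View pics/scene0.png

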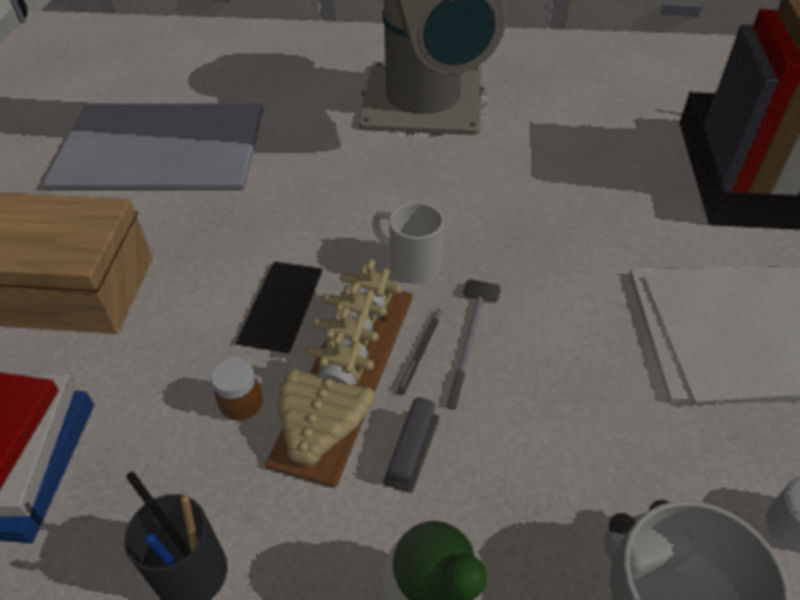

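The top view shows the spine with its sacrum at the far end, at (475,210). The board corners are (453,175), (508,181), (474,376) and (416,368), and the ridges are near (465,250), (463,283), (460,313) and (452,342). The mug is at (413,412), close to the last ridge. The scene view agrees with this.

```bash
cat > h.py <<'E'
from plant import arm
import numpy as np
from scipy.spatial.transform import Rotation as Ro
def ray(n,px,z,st=None):
    "pixel (512x384) -> world point at height z"
    c=arm.get_calibration(n);K=c["camera_matrix"]
    d=np.linalg.solve(K,[px[0],px[1],1])
    if n=="wrist":
        T=c["tool_from_camera"];R=Ro.from_quat(st["ee_rot"]).as_matrix()
        o=R@T[:3,3]+st["eef_pos"];d=R@T[:3,:3]@d
    else:
        o=-c["R"].T@c["t"];d=c["R"].T@d
    return o+d*(z-o[2])/d[2]
def totool(v,st): return Ro.from_quat(st["ee_rot"]).inv().apply(v)*1000
E
python3 - <<'E'
from h import *
s=.64
C=[ray("top",np.array(p)*s,.012) for p in [(453,175),(508,181),(474,376),(416,368)]]
print(np.round(C,3)); m=np.mean(C,0);ax=(C[2]+C[3]-C[0]-C[1])/2;print("mid",m,np.linalg.norm(ax),"yaw",np.arctan2(ax[1],ax[0]))
for p,z in zip([(465,250),(463,283),(460,313),(452,342)],[.096,.091,.09,.094]): print(np.round(ray("top",np.array(p)*s,z),3))
print("mug",ray("top",np.array((413,412))*s,.085))
st=arm.get_state();print("tool x,y axes",np.round(Ro.from_quat(st["ee_rot"]).as_matrix(),3))
print("to (0.45,-.1,.3):",totool(np.array([.47,-.1,.3])-st["eef_pos"],st))
E
```

```text
[[ 0.751 -0.043  0.012]
 [ 0.742 -0.123  0.012]
 [ 0.461 -0.065  0.012]
 [ 0.473  0.014  0.012]]
mid [ 0.60683131 -0.05432189  0.012     ] 0.28513750317648073 yaw 2.938840818355399
[ 0.616 -0.049  0.096]
[ 0.574 -0.046  0.091]
[ 0.536 -0.041  0.09 ]
[ 0.499 -0.03   0.094]
mug [0.41381294 0.01929451 0.085     ]
tool x,y axes [[ 0.917  0.398 -0.001]
 [ 0.398 -0.917  0.002]
 [ 0.    -0.002 -1.   ]]
to (0.45,-.1,.3): [ 391.19100909 -345.44974859  -68.94977821]
```

```bash
python3 -m crank '[[0,0,0,-50,0],[0,45,-31,-60,0.1],[0,90,-62,-60,0.2],[0,135,-94,-60,0.3],[0,180,-125,-60,0.4],[0,225,-156,-60,0.5],[0,270,-188,-60,0.61],[0,318,-221,-60,0.61],[0,366,-254,-60,0.61],[0,410,-285,-60,0.61]]'
python3 - <<'E'
from h import *
st=arm.get_state()
print(np.round(st["eef_pos"],4),st["ee_rot"],totool(np.array([.575,-.045,.25])-st["eef_pos"],st))
E
```

```text
time_s: 1.35
eef_pos: [0.512, -0.1465, 0.2909]
ee_rot: [0.995, -0.1, -0.0, -0.0]
wrist_force: [0.4, 0.2, -0.6]
finger_gap: 0.001
finger_force: 0.0
[ 0.512  -0.1465  0.2909] [ 9.95011380e-01 -9.97611969e-02 -2.29660370e-04 -6.16135352e-05] [  41.58480394 -112.0189709    40.8991163 ]
```

```bash
python3 -m crank '[[0,20,-50,10,0],[0,42,-100,30,0],[0,42,-112,41,0],[0,42,-112,41,0],[0,42,-112,41,0]]'
python3 - <<'E'
from h import *
import cv2
st=arm.get_state();np.savez("v1.npz",**{k:st[k] for k in("eef_pos","ee_rot")})
im=arm.get_image("wrist")
cv2.imwrite("pics/w1.png",cv2.resize(im[:,:,::-1],(800,600),interpolation=cv2.INTER_CUBIC))
E
```

```text
time_s: 1.98
eef_pos: [0.5741, -0.0501, 0.2507]
ee_rot: [0.995, -0.099, 0.0, -0.001]
wrist_force: [-0.8, -0.1, 0.8]
finger_gap: 0.002
finger_force: 0.0
```

View pics/w1.png

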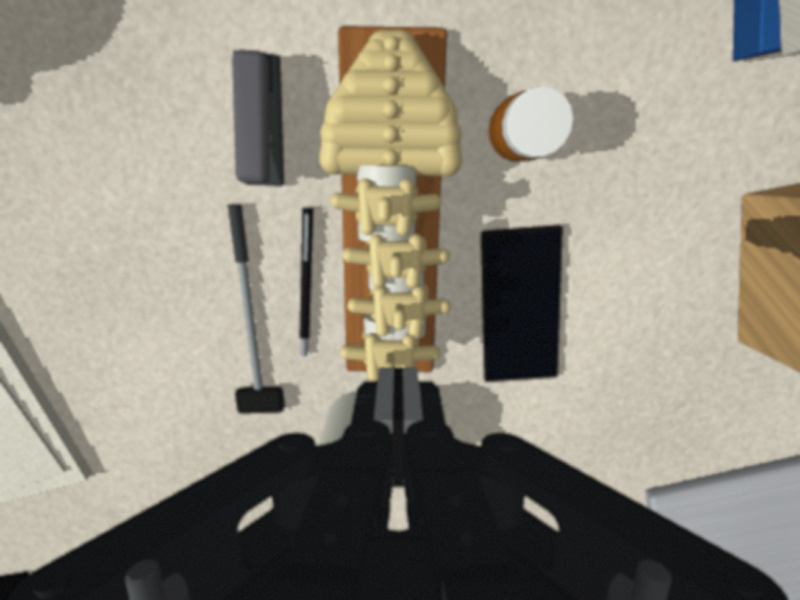

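The wrist view shows the tool aligned with the spine. The vertebrae are near (385,207), (398,262), (392,308) and (380,355), and the last one sits next to the fingertips. The crop below should separate the ridges from the facets.

Run:
```python
import cv2
im=cv2.imread("pics/w1.png");c=im[160:390,320:460]  # 800x600 px
im=cv2.resize(c,None,fx=2.6,fy=2.6,interpolation=cv2.INTER_CUBIC);print(im.shape)
cv2.imwrite("pics/w1c.png",im)
```

```text
(598, 364, 3)
```

View pics/w1c.png

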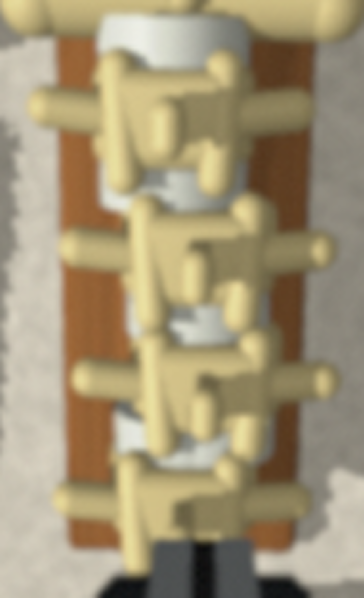

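Run:
```python
from h import *
st=dict(np.load("v1.npz"))
f=lambda p,z: ray("wrist",(np.array(p)/2.6+[320,160])*.64,z,st)
P=[f(p,z) for p,z in zip([(163,129),(197,271),(205,413)],[.096,.091,.09])]
C=[ray("wrist",np.array(p)*.64,.012,st) for p in [(340,27),(446,29),(434,371),(346,371)]]
ax=(C[2]+C[3]-C[0]-C[1]);yaw=np.arctan2(ax[1],ax[0]);m=np.mean(C,0);print("board",m,yaw,np.linalg.norm(ax)/2)
sx=np.array([np.cos(yaw),np.sin(yaw),0]);sy=np.array([-sx[1],sx[0],0])
for p in P: print(np.round(p,4),"spine",round((p-m)@sx*1000,1),round((p-m)@sy*1000,1))
s=arm.get_state();print(s["eef_pos"],s["ee_rot"])
for p in P: print(np.round(totool(p-s["eef_pos"],s),1))
```

```text
board [ 0.60872295 -0.05113322  0.012     ] 2.9313044978142333 0.28553027423544997
[ 0.6245 -0.0497  0.096 ] spine -15.2 -4.7
[ 0.5857 -0.0507  0.091 ] spine 22.6 4.4
[ 0.5454 -0.0449  0.09  ] spine 63.2 7.1
[ 0.57435976 -0.05029116  0.25108357] [ 9.95065732e-01 -9.92148833e-02  5.57705822e-04 -5.34390327e-04]
[ 48.9 -10.3 155.1]
[ 11.1  -1.6 160.1]
[-29.6   0.6 161.1]
```

The crop shows ridges 1 to 3 as the middle bars, with top centres at about (163,129), (197,271) and (205,413). Ridge 4 is hidden behind the fingers, so I'll back the tool off to see it.

```bash
python3 -m crank '[[0,-40,0,10,0],[0,-80,0,30,0],[0,-85,0,30,0],[0,-85,0,30,0],[0,-85,0,30,0]]'
python3 - <<'E'
from h import *
import cv2
st=arm.get_state();np.savez("v2.npz",**{k:st[k] for k in("eef_pos","ee_rot")})
im=arm.get_image("wrist")[90:260,190:320]
cv2.imwrite("pics/w2.png",cv2.resize(im[:,:,::-1],None,fx=3.5,fy=3.5,interpolation=cv2.INTER_CUBIC))
E
```

```text
time_s: 2.65
eef_pos: [0.4932, -0.0333, 0.2218]
ee_rot: [0.995, -0.099, 0.002, -0.001]
wrist_force: [-0.7, -0.3, 0.9]
finger_gap: -0.002
finger_force: 0.0
```

View pics/w2.png

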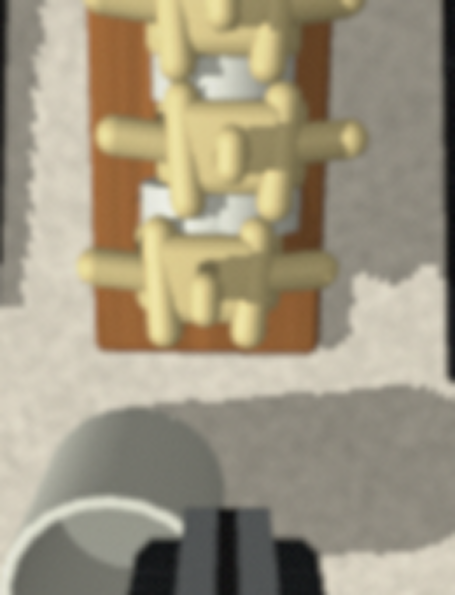

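The last two ridges are clear here. Ridge 3's top centre is at crop (230,154) and ridge 4's at (205,298). The mug lies below the fingers at the bottom left.

Run:
```python
from h import *
st=dict(np.load("v2.npz"))
P=[ray("wrist",np.array(p)/3.5+[190,90],z,st) for p,z in zip([(230,154),(205,298)],[.09,.094])]
s=arm.get_state()
for p in P+[np.array(q) for q in [(.6245,-.0497,.096),(.5857,-.0507,.091),(.5454,-.0449,.09)]]: print(np.round(p,4),np.round(totool(p-s["eef_pos"],s),1))
```

```text
[ 0.544  -0.0442  0.09  ] [ 51.7   1.1 131.8]
[ 0.5068 -0.0297  0.094 ] [ 12.4  -5.9 127.7]
[ 0.6245 -0.0497  0.096 ] [131.7  -9.4 126. ]
[ 0.5857 -0.0507  0.091 ] [ 93.8  -0.7 130.9]
[ 0.5454 -0.0449  0.09  ] [ 53.2   1.5 131.8]
```

```bash
python3 -m crank '[[0,50,-4,0,0],[0,100,-8,30,0],[0,132,-9.4,80,0],[0,132,-9.4,110,0],[0,132,-9.4,110,0],[0,132,-9.4,110,0]]'
python3 - <<'E'
from h import *
s=arm.get_state();print(s["eef_pos"],s["wrist_force"],totool(np.array([.6245,-.0497,.090])-s["eef_pos"],s))
E
```

```text
time_s: 3.45
eef_pos: [0.623, -0.0532, 0.1117]
ee_rot: [0.996, -0.095, 0.001, -0.002]
wrist_force: [0.4, -0.5, 0.3]
finger_gap: 0.001
finger_force: 0.0
[ 0.62300974 -0.05319171  0.11172918] [ 0.43430559 -0.50893407  0.2530628 ] [ 0.75865962 -3.60686345 21.74822664]
```

```bash
python3 -m crank '[[0,1,-3.5,5,0],[0,1,-3.5,12,0],[0,1,-3.5,12,0],[0,1,-3.5,12,0]]'
python3 - <<'E'
from h import *
import cv2
s=arm.get_state();print(s["eef_pos"],s["wrist_force"],totool(np.array([.6245,-.0497,.090])-s["eef_pos"],s))
im=arm.get_image("wrist")[100:300,170:340]
cv2.imwrite("pics/w3.png",cv2.resize(im[:,:,::-1],None,fx=3,fy=3,interpolation=cv2.INTER_CUBIC))
E
```

```text
time_s: 3.95
eef_pos: [0.623, -0.0511, 0.0985]
ee_rot: [0.996, -0.093, 0.0, -0.003]
wrist_force: [0.2, 0.0, -0.1]
finger_gap: -0.003
finger_force: 0.0
[ 0.6229976  -0.05109283  0.09850487] [ 0.22758799  0.03192213 -0.1407478 ] [ 1.21654652 -1.59768852  8.51453531]
```

View pics/w3.png

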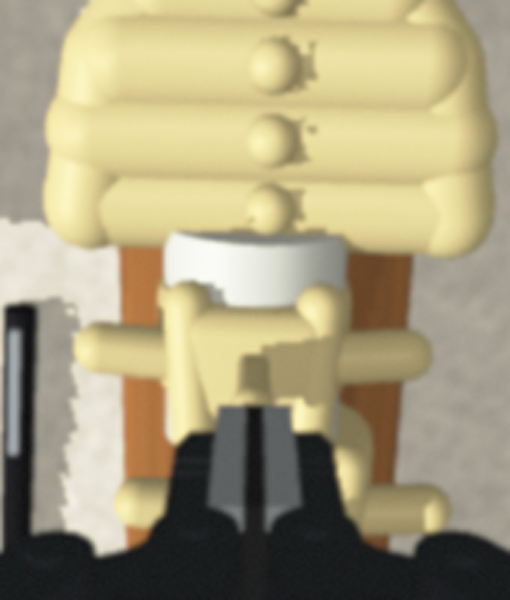

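The ridge's forward flank shows at crop (252,375), centred on the closed fingers at (254,430). Now I'll press.

```bash
python3 -m crank '[[0,1,-1,3,0],[0,1,-1,5,0],[0,1,-1,7,0],[0,1,-1,8,0],[0,1,-1,8,0],[0,1,-1,8,0]]'
python3 -c "
from h import *
s=arm.get_state();print(s['eef_pos'],s['wrist_force'],s['wrist_torque'])"
```

```text
time_s: 4.75
eef_pos: [0.6245, -0.0508, 0.0907]
ee_rot: [0.996, -0.093, 0.001, -0.003]
wrist_force: [-0.1, -0.2, 2.1]
finger_gap: 0.002
finger_force: 1.1
[ 0.6245485  -0.05080097  0.0906594 ] [-0.08030795 -0.21478424  2.09307826] [ 0.00926843 -0.12995577 -0.005203  ]
```

Contact is confirmed: 2.1 N, about 5 mm deep. I'll press 1 mm further, then lift off.

```bash
python3 -m crank '[[0,0,0,0.8,0],[0,0,0,0.8,0],[0,0,0,0.8,0]]'; python3 -m crank '[[0,0,0,-8,0],[0,0,0,-25,0],[0,-20,4,-25,0],[0,-39.5,8.7,-22,0],[0,-39.5,8.7,-13,0],[0,-39.5,8.7,-13,0],[0,-39.5,8.7,-13,0]]'
python3 - <<'E'
from h import *
s=arm.get_state();print(s["eef_pos"],s["wrist_force"],totool(np.array([.585,-.0507,.085])-s["eef_pos"],s))
E
```

```text
time_s: 5.12
eef_pos: [0.6245, -0.0508, 0.0898]
ee_rot: [0.996, -0.093, 0.001, -0.003]
wrist_force: [1.4, -0.2, 2.8]
finger_gap: -0.001
finger_force: 1.3
time_s: 6.0
eef_pos: [0.5845, -0.0521, 0.1026]
ee_rot: [0.996, -0.093, 0.001, -0.003]
wrist_force: [-0.2, 0.1, -0.4]
finger_gap: 0.001
finger_force: 0.0
[ 0.58452375 -0.05211054  0.10262469] [-0.15786824  0.1415847  -0.39137735] [ 0.19783494 -1.36306448 17.63374341]
```

```bash
python3 -m crank '[[0,0,-1.3,8,0],[0,0,-1.3,11,0],[0,0,-1.3,13,0],[0,0,-1.3,15,0],[0,0,-1.3,16.5,0],[0,0,-1.3,16.8,0],[0,0,-1.3,16.8,0],[0,0,-1.3,16.8,0]]'
python3 - <<'E'
from h import *
s=arm.get_state();print(s["eef_pos"],s["wrist_force"],s["wrist_torque"])
E
```

```text
time_s: 7.0
eef_pos: [0.5839, -0.0506, 0.0858]
ee_rot: [0.996, -0.093, 0.0, -0.003]
wrist_force: [-1.1, 1.6, 1.6]
finger_gap: 0.002
finger_force: 1.1
[ 0.58393772 -0.05056282  0.08581883] [-1.09511987  1.55236229  1.58438562] [ 0.19595139  0.26310537 -0.01035261]
```

```bash
python3 -m crank '[[0,0,0,0.8,0],[0,0,0,0.8,0],[0,0,0,0.8,0]]'; python3 -m crank '[[0,0,0,-8,0],[0,0,0,-22,0],[0,-20,0.7,-22,0],[0,-39.5,1.4,-20,0],[0,-39.5,1.4,-13,0],[0,-39.5,1.4,-13,0],[0,-39.5,1.4,-13,0]]'
python3 - <<'E'
from h import *
s=arm.get_state();print(s["eef_pos"],s["wrist_force"],totool(np.array([.5447,-.0446,.084])-s["eef_pos"],s))
E
```

```text
time_s: 7.38
eef_pos: [0.584, -0.0506, 0.0849]
ee_rot: [0.996, -0.093, 0.0, -0.003]
wrist_force: [-1.6, 1.5, 2.1]
finger_gap: -0.004
finger_force: 1.3
time_s: 8.25
eef_pos: [0.546, -0.0451, 0.0981]
ee_rot: [0.996, -0.093, 0.001, -0.003]
wrist_force: [-0.5, -0.7, 0.2]
finger_gap: -0.0
finger_force: 0.0
[ 0.54595311 -0.04506599  0.09810434] [-0.47616073 -0.72874845  0.19802301] [-1.33157012 -0.13862752 14.10417242]
```

```bash
python3 -m crank '[[0,-1,0,5,0],[0,-1,0,8,0],[0,-1,0,10,0],[0,-1,0,12,0],[0,-1,0,13.3,0],[0,-1,0,13.3,0],[0,-1,0,13.3,0]]'
python3 - <<'E'
from h import *
s=arm.get_state();print(s["eef_pos"],s["wrist_force"],s["wrist_torque"])
E
```

```text
time_s: 9.12
eef_pos: [0.544, -0.0446, 0.0848]
ee_rot: [0.996, -0.093, 0.0, -0.003]
wrist_force: [0.6, 0.9, 1.8]
finger_gap: -0.001
finger_force: 1.1
[ 0.54399179 -0.04456906  0.08476566] [0.62850676 0.85178442 1.81906837] [-0.06197207  0.18456511 -0.0466142 ]
```

```bash
python3 -m crank '[[0,0,0,0.8,0],[0,0,0,0.8,0],[0,0,0,0.8,0]]'; python3 -m crank '[[0,0,0,-8,0],[0,0,0,-28,0],[0,-20,-4,-28,0],[0,-39.3,-7.5,-25,0],[0,-39.3,-7.5,-18,0],[0,-39.3,-7.5,-18,0],[0,-39.3,-7.5,-18,0]]'
python3 - <<'E'
from h import *
s=arm.get_state();print(s["eef_pos"],s["wrist_force"],totool(np.array([.5067,-.0297,.088])-s["eef_pos"],s))
E
```

```text
time_s: 9.5
eef_pos: [0.544, -0.0446, 0.0839]
ee_rot: [0.996, -0.093, 0.0, -0.003]
wrist_force: [0.1, -0.7, 2.2]
finger_gap: -0.0
finger_force: 1.3
time_s: 10.38
eef_pos: [0.5076, -0.0303, 0.1019]
ee_rot: [0.996, -0.093, 0.001, -0.003]
wrist_force: [-0.9, -0.4, 0.6]
finger_gap: 0.001
finger_force: 0.0
[ 0.50760022 -0.03028161  0.10189031] [-0.85467856 -0.43686625  0.64583011] [-1.00114699 -0.31761867 13.89194421]
```

```bash
python3 -m crank '[[0,-0.8,0,5,0],[0,-0.8,0,8,0],[0,-0.8,0,10,0],[0,-0.8,0,12,0],[0,-0.8,0,13.8,0],[0,-0.8,0,13.8,0],[0,-0.8,0,13.8,0],[0,-0.8,0,13.8,0]]'
python3 - <<'E'
from h import *
import cv2
s=arm.get_state();print(s["eef_pos"],s["wrist_force"],s["finger_force"])
im=arm.get_image("wrist")[40:300,130:380];b=arm.get_image("scene")[140:320,130:320]
im=cv2.resize(im,None,fx=1.6,fy=1.6,interpolation=cv2.INTER_CUBIC);b=cv2.resize(b,(390,416),interpolation=cv2.INTER_CUBIC)
cv2.imwrite("pics/w4.png",np.hstack([im,b])[:,:,::-1])
E
```

```text
time_s: 11.38
eef_pos: [0.506, -0.0298, 0.0882]
ee_rot: [0.996, -0.093, 0.0, -0.003]
wrist_force: [-0.9, -1.9, 3.4]
finger_gap: 0.0
finger_force: 1.2
[ 0.50600957 -0.02984339  0.08819936] [-0.86800946 -1.87843102  3.41755668] 1.211996739730239
```

View pics/w4.png

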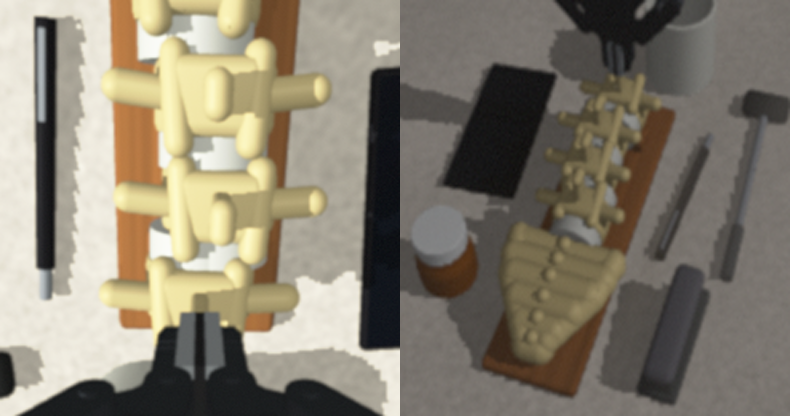

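The fingertip is on the last ridge, about 5.8 mm down, at crop (200,310). Ridges 2 and 3 stand free, ridge 1 is out of frame, and the bystanders in view look undisturbed.

```bash
python3 -c "
from plant import arm
print(arm.close_job())"
```

```text
the job is handed in; nothing more can be done
None
```

I pressed all four ridges in order from the sacrum end, each about 6 mm down by the measured fingertip height, and handed the job in with the fingertip still holding the last ridge about 5.8 mm down.

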